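# Fit a fresh cell in the portion scale's battery bay

## Robot

A 6-joint arm with a two-finger parallel gripper is mounted at the origin on the work surface. World frame = base frame: x ahead of the robot, y to its left, z up, the work surface at z = 0. Lengths are in m, angles in rad, forces in N, time in s.
With the tool pointing down it reaches from about 0.375 to 0.975 m from the base axis. Payload 3.8 kg.
Tool frame: the origin (TCP) lies at the very end of the fingers, on their centre line; the grasp point (between the pads) lies 19 mm behind it; z points along the fingers, y is the line along which they close (so a half turn about z gives the same grasp; the last joint's range is limited). The gripper opens to 85 mm and grips with 20 to 120 N. Pads are 22 mm wide; open, the fingers measure 114 mm over their backs; the gripper's body (76 mm by 85 mm) begins 54 mm behind the grasp point. The pads swing forward as they close: fully open they stand 13 mm farther back than shut.
Start: joints at [1.139, 0.264, 1.604, -0, 1.274, -0.037], TCP at [0.26, 0.623, 0.231] pointing down, gripper open.
Joint ranges: [-2.63, 2.63], [-0.94, 2.18], [0.31, 2.57], [-1.31, 4.45], [0, 2.66], [-2.55, 2.55]. Speed limits (rad/s): [2.57, 2.57, 3.14, 3.14, 3.14, 3.14].

## Interface

Orientations are given as a rotation vector (axis times angle).
In Python, from workcell import read_state, read_camera, calibration, finish_job gives the robot as it stands.
- The arm moves only by the tool step_arm, never from a script. Its argument "commands" is a list of rows, each an object of numbers: "fingers": the gripper's target within -1 to 1 (shut at 1, half-way at 0, fully open at -1); "dx", "dy", "dz": the shift along the tool's x, y, z in m; "roll": the turn about the tool's z in degrees. In form: [{"fingers": .., "dx": .., "dy": .., "dz": .., "roll": ..}, ...]. A call has 1 to 8 rows; each row is the pose to reach, as a shift and turn from the pose commanded when the call began, along the tool's axes at that moment; what a row does not reach only later rows make up. A row lasts 1/8 s, in which the tool goes at most 62.5 mm and 10.7 degrees, less where a joint would pass 70% of its speed; a pose out of reach is approached as far as the arm can. A call with a gripper value outside its range is refused whole. The fingers move at their own pace and stop on an object; "squeeze" is the grip in N (left out, the last holds). Time passes only in rows, so rows that repeat a pose let the fingers close. It gives the time, the measured TCP pose, the force, the opening and the grip force at its end, in the units of the state.
- read_state(): the state, without advancing time (a new reading comes with each control period).
- read_camera(name): name is "scene" or "top" or "wrist"; returns (picture, depth): 400x640x3 uint8, blue, green, red; 400x640 float32, m along the optical axis (not along the pixel's ray), 0 where there is no reading.
- calibration(name): a dict with "intrinsics" (3x3 intrinsics, pixels), "world_to_cam" (4x4, takes a point from world to camera coordinates). Camera axes: x right, y up, looking along -z (the intrinsics and any distortion apply to the point x, -y, -z); pixel columns grow to the right and rows downward; lengths in m; the calibration is good to about 2 mm. A picture is of the moment at which its call begins: read the wrist's pose just before it. calibration takes no time and is no camera call; for the wrist camera it gives the pose at the moment of the call.
- finish_job(): hands the job in; it is judged then, once.
The state is a dict: "time": time; "q": joint angles; "joint_vel": joint speeds; "joint_torque": joint torques, N m; "tool_pos": TCP position; "tcp_rot": TCP orientation; "wrist_force": force on the tool from outside, world axes, zero at the start; "torque": the same for the moment, N m; "width": opening from 0.0 (shut) to 1.0 (fully open); "grip_force": force on a finger pad.
Only numpy, scipy, OpenCV 4.12 (cv2) and the standard library are available. Lean on these libraries where they do the work, as an engineer would, in place of code of your own. Each camera call takes 0.05 s, during which the arm holds its last target. There are 200 camera calls.

## Task

The portion scale needs power: take the fresh green cell from the blue tray and fit it in the scale's open battery bay. Slide its flat end slantwise under the clear hood, push it against the coil spring, then drop the end with the nub in, so that the cell lies level and fully home between spring and brass contact; let go of it. Leave the grey spent cell, the cup on the platter and the loose bay cover where they are.

Things in the scene. Friction and masses are not known exactly. Their poses are not given: they have to be found in the camera images.
- cell: Fresh rechargeable cell, green wrap with a white band near its + end, diameter 21, length 70 (68 can plus a nub of diameter 7.6 and length 2), about 70 g. Lies level in one of the two places of the blue tray, its axis 24.5 above the table. Origin: middle of the 70 length, on the axis; +x points along the axis to the nub (+) end, the flat (-) steel end is at x = -35.
- cell_plus (a point): Tip of the green cell's nub, on its axis.
- spent: Spent cell, grey wrap, otherwise the same size and frame as the green one; lies in the other place of the tray. Not to be moved.
- tray: Fixed blue tray, plate 115 (x) x 150 (y) x 6, origin under its centre. Two places, axes along x at y = -36 and +36; in each the cell lies on two narrow V rests at x = -24 and +24 (8 long in x, 17 wide), nub towards the tray's +x. Which cell is in which place varies. The fingers have free room beside the cell down to the plate (6 above the table).
- scale: Fixed white portion scale, 200 (x) x 260 (y), deck 45 high, origin under its centre on the table, z up. A steel platter (150 x 145, top at 56) takes the half towards +y. The open battery bay lies towards -y, along the scale's x at y = -78; it has a grey floor, black ends and a clear hood, spring at its -x end, brass contact at its +x end.
- seat (a point): Centre of the fitted cell: on the bay's centre line, 62.5 above the table, axes as scale; nub towards +x. The cell lies on two narrow V rests, 17 wide, at x -17 to -12 and +20 to +28 from here. Between x -22 and +24 the sides are free for fingers, 50 or more each way, down to the deck 17.5 below.
- spring_face (a point): Middle of the relaxed spring's face (a steel disc, diameter 10), at seat x -30, z 0; fixed point, the face moves to -x as it is pressed. A black wall stands 18 behind it. The cell goes in only slanting, flat end down and first: with 30 degrees of slope and the flat end's centre 5 below this height when it meets the spring there is room all round.
- hood_edge (a point): Middle of the clear hood's lower edge, where the cell enters: seat x -22, z +15.5. The hood is 4 thick and reaches from here 26 towards -x, over the spring, between two cheeks 27 apart as high as the hood's top.
- end_wall (a point): Middle of the top edge of the + end wall, on its inner face, which bears the brass contact: seat x +35, z +14.5. The wall is 5 thick, 35 wide; two wings 27 apart reach 11 from it towards -x, up to 1.5 above seat height. From the hood's edge to this wall is 57, less than the cell's length.
- spring (a joint): Travel of the coil spring contact, in m: 0 relaxed, 0.012 fully pressed, about 0.005 with a cell fitted. Stiffness 400 N/m with 1.2 N preload (3.2 N fitted, 6 N fully pressed).
- cup: Small steel cup, mouth diameter 60, 40 high, on the scale's platter; origin under its centre. Bystander.
- cover: Loose white bay cover 45 x 85 x 6 lying on the table. Bystander, stays off.

How it is judged:
On the way:
1. the cell's end presses the spring in by at least 1.5 mm while the cell still slants by 7 degrees or more, nub end up (value of joint spring above 0.0015 m and angle between cell's own x axis and vertical below 1.45 rad and distance between cell and seat below 0.035 m), for 0.05 s.
At the end, for the whole second after the job is handed in: The green cell lies at rest in the bay, its centre within 3 mm of the seat in each direction, level and in line with the bay within 4 degrees, nub at the brass contact and flat end on the spring, which is pressed in by more than 3 mm (x of cell in the frame of seat between -0.003 and 0.003 m and y of cell in the frame of seat between -0.003 and 0.003 m and z of cell in the frame of seat between -0.003 and 0.003 m and x of cell_plus in the frame of seat above 0.03 m and angle between the x axis of cell and the x axis of scale, either way round below 0.07 rad and value of joint spring above 0.003 m and linear speed of cell below 0.01 m/s); the robot touches nothing.
It fails at once if the spent cell is moved by more than 20 mm or the cup or the cover by more than 30 mm (distance of spent from where it was at the start of the episode above 0.02 m or distance of any of cover, cup from where it was at the start of the episode above 0.03 m).
It also fails if it takes over 42 s, if anything falls off the work surface, if the arm or the gripper's body presses on something with over 40 N, if the wrist force passes 120 N, or if a joint passes its speed limit or range.

## Working session

There is one attempt and no reset: what is moved stays moved. The work goes in short steps, Python scripts to look and compute and a tool call to move; the robot and the scene stay as the last step left them, time stands still between calls to the robot, and variables do not carry over. Pictures are saved under pics/ and viewed, at most 10 in all, crops included, and the job is handed in when it is done.

Besides the shell and the picture viewer there is one more tool, called as name(argument=value, ...), one argument or row to a line, values as JSON. step_arm: Moves the arm, as the interface text tells. Its arguments: {"type":"object","properties":{"commands":{"type":"array","items":{"type":"object","properties":{"fingers":{"type":"number"},"dx":{"type":"number"},"dy":{"type":"number"},"dz":{"type":"number"},"roll":{"type":"number"}}}},"squeeze":{"type":"number"}},"required":["commands"]}

```bash
mkdir -p pics
cat > h.py <<'E'
import numpy as np, cv2
from workcell import read_state, read_camera, calibration
def ray(cal,u,v):
    K=np.array(cal["intrinsics"]);T=np.array(cal["world_to_cam"])
    d=np.array([(u-K[0,2])/K[0,0],-(v-K[1,2])/K[1,1],-1.0])
    R=T[:3,:3]; return -R.T@T[:3,3], R.T@d
def onz(cal,u,v,z):
    o,d=ray(cal,u,v); return o+d*(z-o[2])/d[2]
def depthpts(cal,dep,mask):
    v,u=np.nonzero(mask&(dep>0)); K=np.array(cal["intrinsics"]);T=np.array(cal["world_to_cam"])
    z=dep[v,u]; P=np.c_[(u-K[0,2])/K[0,0]*z,-(v-K[1,2])/K[1,1]*z,-z]
    return (P-T[:3,3])@T[:3,:3]
def proj(cal,p):
    K=np.array(cal["intrinsics"]);T=np.array(cal["world_to_cam"])
    c=T[:3,:3]@np.asarray(p)+T[:3,3]; q=K@np.array([c[0],-c[1],-c[2]]); return q[:2]/q[2]
E
python3 - <<'E'
from h import *
print({k:v for k,v in read_state().items() if k in("time","tool_pos","tcp_rot","width","wrist_force")})
for n in("top","scene"):
    c=calibration(n); im,d=read_camera(n); print(n,{k:(np.round(v,3).tolist() if k!='x' else 0) for k,v in c.items()})
    cv2.imwrite(f"pics/{n}0.png",im); np.savez(f"{n}0.npz",im=im,d=d)
E
```

```text
{'time': 0.0, 'tool_pos': array([0.25931955, 0.62238045, 0.22992163]), 'tcp_rot': array([-0.6160494 , -3.08007585,  0.00357511]), 'wrist_force': array([0.71715924, 0.0569563 , 0.62789765]), 'width': 1.0027310090815422}
top {'intrinsics': [[385.884, 0.0, 322.014], [0.0, 385.884, 193.588], [0.0, 0.0, 1.0]], 'world_to_cam': [[-0.018, -1.0, 0.002, 0.055], [0.977, -0.018, 0.211, -0.548], [-0.211, 0.006, 0.978, -0.79], [0.0, 0.0, 0.0, 1.0]]}
scene {'intrinsics': [[392.886, 0.0, 319.021], [0.0, 392.886, 193.514], [0.0, 0.0, 1.0]], 'world_to_cam': [[0.226, 0.974, -0.019, -0.162], [-0.682, 0.172, 0.711, 0.311], [0.695, -0.148, 0.703, -1.373], [0.0, 0.0, 0.0, 1.0]]}
```

View pics/top0.png

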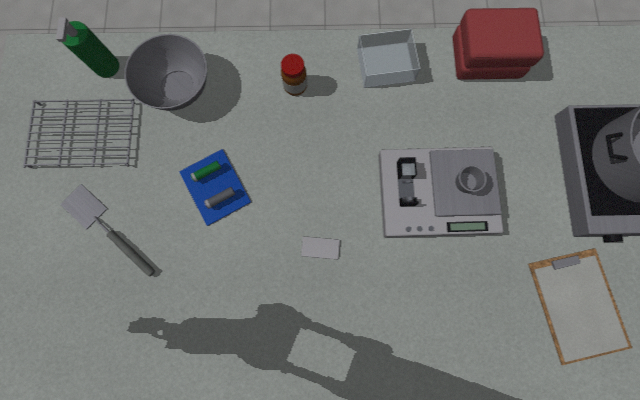

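View pics/scene0.png

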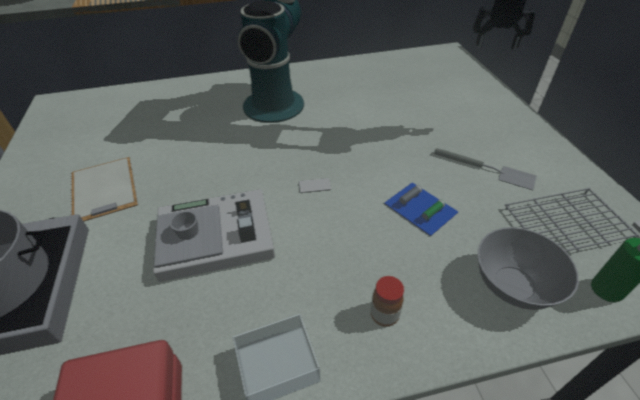

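```bash
python3 - <<'E'
from h import *
z=np.load("top0.npz");im,d=z["im"],z["d"];c=calibration("top")
hsv=cv2.cvtColor(im,cv2.COLOR_BGR2HSV)
roi=np.zeros(im.shape[:2],bool);roi[140:235,170:260]=1
blue=cv2.inRange(hsv,(100,120,40),(130,255,255))>0
g=cv2.inRange(hsv,(45,100,30),(85,255,255))>0
def rect(m):
    v,u=np.nonzero(m);return cv2.minAreaRect(np.c_[u,v].astype(np.float32))
# tray outline incl. cells
m=(blue|g)&roi
hull=cv2.boxPoints(rect(m)); P=np.array([onz(c,*p,.006) for p in hull]);print("tray",P.round(4).tolist(),P.mean(0), [np.linalg.norm(P[i]-P[i-1]) for i in range(2)])
gb=cv2.boxPoints(rect(g&roi));print("green px",gb.tolist())
G=np.array([onz(c,*p,.030) for p in gb]);print("green",G.round(4).tolist(),G.mean(0))
Q=depthpts(c,d,g&roi);print("green depth mean",Q.mean(0),Q[:,2].max())
# scale deck: depth points by height
r=np.zeros_like(roi);r[135:245,370:515]=1
W=depthpts(c,d,r);v,u=np.nonzero(r&(d>0))
for lo,hi in((.040,.050),(.052,.060)):
    k=(W[:,2]>lo)&(W[:,2]<hi); R=cv2.minAreaRect(W[k,:2].astype(np.float32)); print(lo,k.sum(),R,cv2.boxPoints(R).tolist(),np.median(W[k,2]))
k=(W[:,2]>.06); 
for a,b,p in zip(u[k],v[k],W[k]):
    if a<428 and (a%2==0) and b%2==0: print(a,b,p.round(3))
E
python3 - <<'E'
import cv2
im=cv2.imread("pics/top0.png")
a=cv2.resize(im[140:240,375:510],None,fx=4,fy=4,interpolation=cv2.INTER_CUBIC)
b=cv2.resize(im[140:240,175:255],None,fx=3,fy=4,interpolation=cv2.INTER_CUBIC)
cv2.imwrite("pics/crop1.png",cv2.hconcat([a,b]))
E
```

```text
tray [[0.6196, 0.3839, 0.006], [0.6757, 0.2818, 0.006], [0.5425, 0.2106, 0.006], [0.4897, 0.3106, 0.006]] [0.58187908 0.29673933 0.006     ] [np.float64(0.14912841466250323), np.float64(0.11653036244062999)]
green px [[193.20004272460938, 172.39999389648438], [216.800048828125, 160.60000610351562], [220.60003662109375, 168.20001220703125], [197.00003051757812, 180.0]]
green [[0.6096, 0.3401, 0.03], [0.637, 0.287, 0.03], [0.6186, 0.2775, 0.03], [0.5915, 0.3305, 0.03]] [0.61415736 0.30877217 0.03      ]
green depth mean [0.61392452 0.30823422 0.03249936] 0.03812747141736939
0.04 5204 ((0.5558833479881287, -0.22103774547576904), (0.20028306543827057, 0.2590489089488983), 0.702073335647583) [[0.45416224002838135, -0.09275007247924805], [0.45733642578125, -0.3517795205116272], [0.657604455947876, -0.34932541847229004], [0.6544302701950073, -0.09029597043991089]] 0.04463375600242735
0.052 3657 ((0.5709992051124573, -0.2363574206829071), (0.1503199189901352, 0.22139988839626312), 0.6072707772254944) [[0.49467021226882935, -0.12646029889583588], [0.4970167279243469, -0.34784772992134094], [0
[... 2568 characters left out ...]
584 -0.159  0.078]
400 176 [ 0.582 -0.126  0.069]
414 176 [ 0.582 -0.157  0.068]
402 198 [ 0.535 -0.129  0.062]
416 198 [ 0.533 -0.159  0.065]
402 200 [ 0.53  -0.129  0.062]
416 200 [ 0.529 -0.159  0.064]
402 202 [ 0.524 -0.127  0.071]
404 202 [ 0.523 -0.13   0.075]
406 202 [ 0.523 -0.134  0.078]
408 202 [ 0.523 -0.138  0.077]
410 202 [ 0.522 -0.142  0.078]
412 202 [ 0.523 -0.147  0.077]
414 202 [ 0.522 -0.151  0.078]
416 202 [ 0.522 -0.155  0.078]
418 202 [ 0.523 -0.16   0.075]
402 204 [ 0.52  -0.126  0.071]
404 204 [ 0.52  -0.131  0.069]
406 204 [ 0.52  -0.136  0.067]
408 204 [ 0.52  -0.14   0.068]
410 204 [ 0.521 -0.145  0.065]
412 204 [ 0.52  -0.15   0.065]
416 204 [ 0.52  -0.158  0.064]
```

View pics/crop1.png

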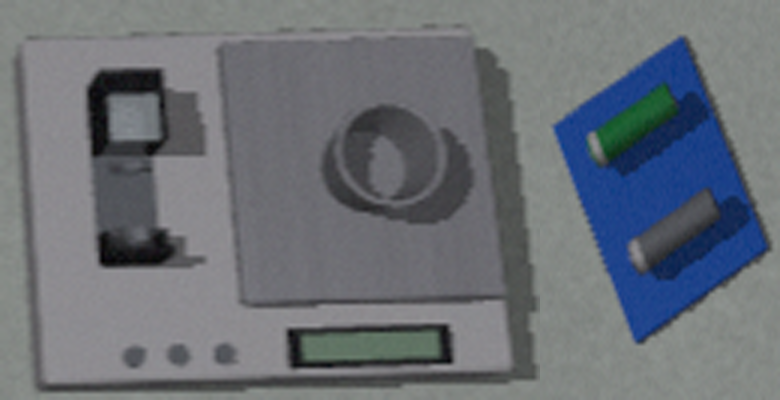

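The top view shows the green cell in the tray's far place (px 207,171), with its white + end at lower left. In the scale, the hood is at px (408,165) and the brass end at (409,202), so scale +x points along world -x. I'll move above the cell now.

step_arm(
  commands=[
    {"fingers": -0.2,"dx": -0.441,"dy": -0.145,"dz": 0.04,"roll": 39.2},
    {"fingers": -0.2,"dx": -0.441,"dy": -0.145,"dz": 0.04,"roll": 39.2},
    {"fingers": -0.2,"dx": -0.441,"dy": -0.145,"dz": 0.04,"roll": 39.2},
    {"fingers": -0.2,"dx": -0.441,"dy": -0.145,"dz": 0.04,"roll": 39.2},
    {"fingers": -0.2,"dx": -0.441,"dy": -0.145,"dz": 0.04,"roll": 39.2},
    {"fingers": -0.2,"dx": -0.441,"dy": -0.145,"dz": 0.04,"roll": 39.2},
    {"fingers": -0.2,"dx": -0.441,"dy": -0.145,"dz": 0.04,"roll": 39.2},
    {"fingers": -0.2,"dx": -0.441,"dy": -0.145,"dz": 0.04,"roll": 39.2},
  ],
  squeeze=25,
)

```text
time: 1.1
tool_pos: [0.6128, 0.3165, 0.19]
tcp_rot: [-1.618, -2.693, 0.002]
wrist_force: [-0.2, 0.6, 0.7]
width: 0.602
grip_force: 0.0
```

```bash
cat > cellpose.py <<'E'
from h import *
import sys
s=read_state();c=calibration("wrist");im,d=read_camera("wrist")
print(s["time"],s["tool_pos"].round(4),s["tcp_rot"].round(4),s["width"])
cv2.imwrite(sys.argv[1],im);np.savez("wrist.npz",im=im,d=d,T=c["world_to_cam"],K=c["intrinsics"])
hsv=cv2.cvtColor(im,cv2.COLOR_BGR2HSV);g=cv2.inRange(hsv,(45,80,25),(85,255,255))
n,l,st,ct=cv2.connectedComponentsWithStats(g);k=1+st[1:,4].argmax();m=l==k;print(st[k],ct[k])
P=depthpts(c,d,m);P=P[abs(P[:,2]-np.median(P[:,2]))<.03];print("green mean",P.mean(0).round(4),"zmax pct",np.percentile(P[:,2],[2,50,98]).round(4))
q=P-P.mean(0);w=np.linalg.svd(q,full_matrices=False)[2][0];t=q@w;print("axis",w.round(3),"span",t.min(),t.max(),"yaw",np.degrees(np.arctan2(w[1],w[0])))
print("ends",(P.mean(0)+w*t.min()).round(4),(P.mean(0)+w*t.max()).round(4))
v,u=np.nonzero(m);B=cv2.boxPoints(cv2.minAreaRect(np.c_[u,v].astype(np.float32)));print([onz(c,*b,float(sys.argv[2])).round(4).tolist() for b in B])
E
python3 cellpose.py pics/w1.png 0.0245
```

```text
1.1 [0.6128 0.3165 0.19  ] [-1.6178e+00 -2.6928e+00  2.5000e-03] 0.6020676566010542
[315 166  18  53 871] [323.87026406 191.47301952]
green mean [0.6184 0.3091 0.0343] zmax pct [0.029  0.0349 0.0371]
axis [ 0.479 -0.878 -0.013] span -0.028031229524160005 0.04250968610009953 yaw -61.39288159648643
ends [0.605  0.3337 0.0347] [0.6388 0.2718 0.0338]
[[0.5975, 0.3278, 0.0245], [0.6139, 0.3365, 0.0245], [0.6432, 0.2828, 0.0245], [0.6257, 0.2735, 0.0245]]
```

View pics/w1.png

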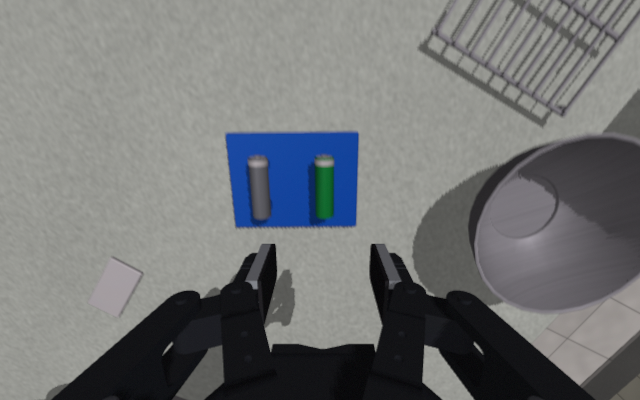

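step_arm(
  commands=[
    {"fingers": -0.2,"dx": 0.002,"dy": 0.001,"dz": 0.05,"roll": 0},
    {"fingers": -0.2,"dx": 0.002,"dy": 0.001,"dz": 0.05,"roll": 0},
    {"fingers": -0.2,"dx": 0.002,"dy": 0.001,"dz": 0.05,"roll": 0},
    {"fingers": -0.2,"dx": 0.002,"dy": 0.001,"dz": 0.05,"roll": 0},
  ],
)

```text
time: 1.65
tool_pos: [0.6118, 0.3229, 0.1437]
tcp_rot: [1.612, 2.694, 0.005]
wrist_force: [0.2, -0.4, 0.9]
width: 0.602
grip_force: 0.0
```

```bash
python3 cellpose.py pics/w2.png 0.0245
python3 - <<'E'
from h import *
z=np.load("wrist.npz");c={"intrinsics":z["K"],"world_to_cam":z["T"]};im=z["im"];d=z["d"];hsv=cv2.cvtColor(im,cv2.COLOR_BGR2HSV)
s=read_state();e=np.array([-.4695,.8829]);n=np.array([.8829,.4695]);t=s["tool_pos"][:2]
b=cv2.morphologyEx(cv2.inRange(hsv,(100,120,40),(130,255,255)),cv2.MORPH_CLOSE,np.ones((40,40)))
P=depthpts(c,d,b>0);P=P[P[:,2]<.012];print("tray z",np.median(P[:,2]));
for nm,w in(("e",e),("n",n)):
    a=(P[:,:2]-t)@w;print("tray",nm,np.percentile(a,[0.5,99.5]).round(4))
# whole green-place cell: points 0.02..0.04 above table near the green
A=depthpts(c,d,np.ones(d.shape,bool));a=(A[:,:2]-t)@e;l=(A[:,:2]-t)@n
k=(A[:,2]>.02)&(A[:,2]<.04)&(abs(l)<.02)&(abs(a)<.06);print("cell e",np.percentile(a[k],[.5,50,99.5]).round(4),"n",np.percentile(l[k],[1,50,99]).round(4),"ztop",np.percentile(A[k,2],97))
print("cam",np.round(ray(c,320,193)[0],3),"tcp px",proj(c,s["tool_pos"]))
E
```

```text
1.65 [0.6118 0.3229 0.1437] [1.612  2.6943 0.0045] 0.602219799167805
[ 310  180   22   61 1232] [320.95698052 209.90422078]
green mean [0.6176 0.3105 0.0342] zmax pct [0.0269 0.0349 0.0371]
axis [ 0.473 -0.881 -0.004] span -0.02893192923338473 0.03087425902622065 yaw -61.793992537976735
ends [0.6039 0.3359 0.0343] [0.6322 0.2832 0.034 ]
[[0.5957, 0.3293, 0.0245], [0.6132, 0.3386, 0.0245], [0.6433, 0.2838, 0.0245], [0.6246, 0.2737, 0.0245]]
tray z 0.007474095175192495
tray e [-0.0703  0.0466]
tray n [-0.1095  0.0385]
cell e [-0.0441 -0.0072  0.0248] n [-0.0115 -0.0008  0.0091] ztop 0.036970649676228526
cam [0.574 0.393 0.288] tcp px [321.87258672 254.78147243]
```

step_arm(
  commands=[
    {"fingers": -0.2,"dx": -0.0045,"dy": 0,"dz": 0.06},
    {"fingers": -0.2,"dx": -0.0045,"dy": 0,"dz": 0.1},
    {"fingers": -0.2,"dx": -0.0045,"dy": 0,"dz": 0.12},
    {"fingers": -0.2,"dx": -0.0045,"dy": 0,"dz": 0.128},
    {"fingers": -0.2,"dx": -0.0045,"dy": 0,"dz": 0.13},
    {"fingers": -0.2,"dx": -0.0045,"dy": 0,"dz": 0.13},
  ],
)

```text
invalid input
```

step_arm(
  commands=[
    {"fingers": -0.2,"dx": -0.0045,"dy": 0,"dz": 0.06,"roll": 0},
    {"fingers": -0.2,"dx": -0.0045,"dy": 0,"dz": 0.1,"roll": 0},
    {"fingers": -0.2,"dx": -0.0045,"dy": 0,"dz": 0.12,"roll": 0},
    {"fingers": -0.2,"dx": -0.0045,"dy": 0,"dz": 0.128,"roll": 0},
    {"fingers": -0.2,"dx": -0.0045,"dy": 0,"dz": 0.13,"roll": 0},
    {"fingers": -0.2,"dx": -0.0045,"dy": 0,"dz": 0.13,"roll": 0},
  ],
)

```text
time: 2.45
tool_pos: [0.6144, 0.3186, 0.0132]
tcp_rot: [1.613, 2.694, 0.004]
wrist_force: [-0.3, -0.1, -1.0]
width: 0.597
grip_force: 0.0
```

step_arm(
  commands=[
    {"fingers": -0.2,"dx": 0,"dy": 0,"dz": 0.003,"roll": 0},
    {"fingers": 1,"dx": 0,"dy": 0,"dz": 0.003,"roll": 0},
    {"fingers": 1,"dx": 0,"dy": 0,"dz": 0.003,"roll": 0},
    {"fingers": 1,"dx": 0,"dy": 0,"dz": 0.003,"roll": 0},
    {"fingers": 1,"dx": 0,"dy": 0,"dz": 0.003,"roll": 0},
    {"fingers": 1,"dx": 0,"dy": 0,"dz": 0.003,"roll": 0},
  ],
  squeeze=25,
)

```text
time: 3.2
tool_pos: [0.6129, 0.3178, 0.0087]
tcp_rot: [-1.614, -2.695, 0.0]
wrist_force: [-2.6, -1.5, 5.5]
width: 0.24
grip_force: 25.1
```

step_arm(
  commands=[
    {"fingers": 1,"dx": 0,"dy": 0,"dz": -0.06,"roll": 0},
    {"fingers": 1,"dx": 0,"dy": 0,"dz": -0.12,"roll": 0},
    {"fingers": 1,"dx": -0.375,"dy": -0.276,"dz": -0.17,"roll": -62.5},
    {"fingers": 1,"dx": -0.375,"dy": -0.276,"dz": -0.17,"roll": -62.5},
    {"fingers": 1,"dx": -0.375,"dy": -0.276,"dz": -0.17,"roll": -62.5},
    {"fingers": 1,"dx": -0.375,"dy": -0.276,"dz": -0.17,"roll": -62.5},
    {"fingers": 1,"dx": -0.375,"dy": -0.276,"dz": -0.17,"roll": -62.5},
    {"fingers": 1,"dx": -0.375,"dy": -0.276,"dz": -0.17,"roll": -62.5},
  ],
)

```text
time: 4.2
tool_pos: [0.5617, -0.0419, 0.167]
tcp_rot: [-0.015, 3.141, -0.0]
wrist_force: [0.6, 0.8, -0.6]
width: 0.231
grip_force: 24.8
```

```bash
python3 -c "
from h import *
s=read_state();print(s['tool_pos'].round(4),s['tcp_rot'].round(3),s['grip_force'],s['width'])"
```

```text
[ 0.5617 -0.0419  0.167 ] [-0.015  3.141 -0.   ] 24.847429990768433 0.23116753125598946
```

step_arm(
  commands=[
    {"fingers": 1,"dx": 0.014,"dy": -0.101,"dz": 0,"roll": 0},
    {"fingers": 1,"dx": 0.014,"dy": -0.101,"dz": 0,"roll": 0},
    {"fingers": 1,"dx": 0.014,"dy": -0.101,"dz": 0,"roll": 0},
    {"fingers": 1,"dx": 0.014,"dy": -0.101,"dz": 0,"roll": 0},
  ],
)

```text
time: 4.7
tool_pos: [0.5483, -0.141, 0.1667]
tcp_rot: [0.004, -3.141, -0.001]
wrist_force: [0.4, 1.4, -0.1]
width: 0.234
grip_force: 24.9
```

```bash
cat > look.py <<'E'
from h import *
import sys
s=read_state();c=calibration("wrist");im,d=read_camera("wrist")
print(s["time"],s["tool_pos"].round(4),s["tcp_rot"].round(4),s["width"])
cv2.imwrite(sys.argv[1],im);np.savez("wrist.npz",im=im,d=d,T=c["world_to_cam"],K=c["intrinsics"])
E
python3 look.py pics/w3.png
python3 - <<'E'
from h import *
z=np.load("wrist.npz");c={"intrinsics":z["K"],"world_to_cam":z["T"]};d=z["d"]
s=read_state();print("tcp px",proj(c,s["tool_pos"]))
A=depthpts(c,d,np.ones(d.shape,bool));t=s["tool_pos"]
xs=np.array([-.9999,-.0122]);ys=np.array([.0122,-.9999]);seat=np.array([.560,-.143])
a=(A[:,:2]-seat)@xs;l=(A[:,:2]-seat)@ys;h=A[:,2]-.0625
k=(abs(a-.037)<.012)&(abs(l)<.025)&(h>.008)&(h<.018);print("endwall n",k.sum(),"x",np.percentile(a[k],[2,50,98]).round(4),"y",np.percentile(l[k],[1,50,99]).round(4),"z",np.median(h[k]))
k=(abs(a+.04)<.03)&(abs(l)<.025)&(h>.012)&(h<.023);print("hood n",k.sum(),"x",np.percentile(a[k],[1,50,99]).round(4),"y",np.percentile(l[k],[1,50,99]).round(4),"z",np.median(h[k]))
E
```

```text
4.7 [ 0.5483 -0.141   0.1667] [ 4.3000e-03 -3.1414e+00 -9.0000e-04] 0.23394953945110736
tcp px [322.59499939 253.78238419]
endwall n 337 x [0.0337 0.0369 0.0389] y [-0.0166  0.      0.0175] z 0.015730867424963615
hood n 2 x [-0.0237 -0.0235 -0.0234] y [0.0179 0.018  0.0181] z 0.0136560872037894
```

View pics/w3.png

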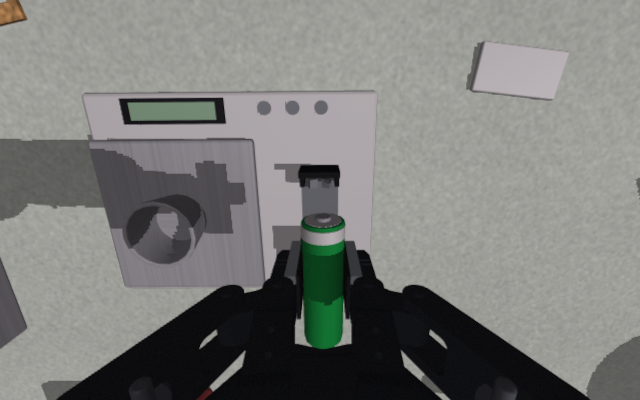

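step_arm(
  commands=[
    {"fingers": 1,"dx": 0,"dy": -0.0025,"dz": 0.05,"roll": -0.5},
    {"fingers": 1,"dx": 0,"dy": -0.0025,"dz": 0.077,"roll": -0.5},
    {"fingers": 1,"dx": 0,"dy": -0.0025,"dz": 0.077,"roll": -0.5},
    {"fingers": 1,"dx": 0,"dy": -0.0025,"dz": 0.077,"roll": -0.5},
  ],
)

```text
time: 5.25
tool_pos: [0.5494, -0.143, 0.0912]
tcp_rot: [-0.022, 3.14, -0.001]
wrist_force: [-0.6, -0.6, -1.0]
width: 0.237
grip_force: 24.9
```

```bash
cat > meas.py <<'E'
from h import *
import sys
s=read_state();c=calibration("wrist");im,d=read_camera("wrist")
if len(sys.argv)>1: cv2.imwrite(sys.argv[1],im)
print(s["time"],s["tool_pos"].round(4),"xang",2*np.degrees(np.arctan2(s["tcp_rot"][1],s["tcp_rot"][0]))%360,s["wrist_force"].round(1))
A=depthpts(c,d,np.ones(d.shape,bool));v,u=np.nonzero(d>0)
xs=np.array([-.9999,-.0122]);ys=np.array([.0122,-.9999]);seat=np.array([.5612,-.1434])
S=np.c_[(A[:,:2]-seat)@xs,(A[:,:2]-seat)@ys,A[:,2]-.0625]
t=s["tool_pos"];T=np.array([(t[:2]-seat)@xs,(t[:2]-seat)@ys,t[2]-.0625]);print("tcp in seat",T.round(4))
hsv=cv2.cvtColor(im,cv2.COLOR_BGR2HSV)[v,u]
g=(hsv[:,0]>45)&(hsv[:,0]<85)&(hsv[:,1]>80)&(hsv[:,2]>25)&(abs(S[:,1]-T[1])<.012)&(abs(S[:,0]-T[0])<.05)
top=g&(abs(S[:,1]-np.median(S[g,1]))<.003);p=np.polyfit(S[top,0],S[top,2],1)
print("green n",g.sum(),"y med",np.median(S[g,1]).round(4),"x",np.percentile(S[g,0],[1,99]).round(4),"slope deg",np.degrees(np.arctan(p[0])).round(1),"axis z at tcp",(np.polyval(p,T[0])-.0105*np.hypot(1,p[0])).round(4),"at 0",(np.polyval(p,0)-.0105*np.hypot(1,p[0])).round(4))
tt=S[top];print("green ends (top line)",tt[tt[:,0].argmin()].round(4),tt[tt[:,0].argmax()].round(4))
w=(abs(S[:,1]-T[1])<.012)&(hsv[:,1]<60)&(hsv[:,2]>120)&(S[:,2]>.5*T[2])&(abs(S[:,0]-T[0]-.03)<.015)&(S[:,2]>.018)
if w.sum():print("white/steel n",w.sum(),"x",np.percentile(S[w,0],[1,50,99]).round(4),"z",np.percentile(S[w,2],[1,99]).round(4))
k=(abs(S[:,0]-.037)<.012)&(abs(S[:,1])<.025)&(S[:,2]>.008)&(S[:,2]<.018)&~g
if k.sum():print("endwall",k.sum(),"x",np.percentile(S[k,0],[2,98]).round(4),"y",np.percentile(S[k,1],[1,99]).round(4),"z",np.median(S[k,2]).round(4))
E
python3 meas.py pics/w4.png
```

```text
5.25 [ 0.5494 -0.143   0.0912] xang 180.78637039447014 [-0.6 -0.6 -1. ]
tcp in seat [ 0.0118 -0.0005  0.0287]
green n 4286 y med -0.0012 x [-0.0272  0.0393] slope deg 0.9 axis z at tcp 0.046 at 0 0.0458
green ends (top line) [-0.029  -0.0034  0.0549] [ 0.0396 -0.0039  0.0551]
white/steel n 453 x [0.0314 0.0346 0.0406] z [0.0486 0.0576]
endwall 756 x [0.0349 0.0402] y [-0.0168  0.0173] z 0.0157
```

View pics/w4.png

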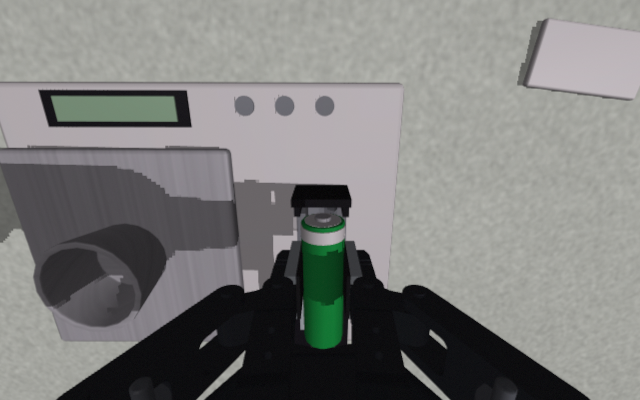

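step_arm(
  commands=[
    {"fingers": 1,"dx": 0,"dy": -0.001,"dz": 0.015,"roll": 0},
    {"fingers": 1,"dx": 0,"dy": -0.001,"dz": 0.02,"roll": 0},
    {"fingers": 1,"dx": 0,"dy": -0.001,"dz": 0.022,"roll": 0},
    {"fingers": 1,"dx": 0,"dy": -0.001,"dz": 0.024,"roll": 0},
    {"fingers": 1,"dx": 0,"dy": -0.001,"dz": 0.024,"roll": 0},
  ],
  squeeze=22,
)

```text
time: 5.92
tool_pos: [0.5505, -0.1454, 0.072]
tcp_rot: [-0.019, 3.138, -0.002]
wrist_force: [-11.0, 3.0, 30.0]
width: 0.231
grip_force: 28.2
```

```bash
python3 meas.py pics/w5.png
```

```text
5.925 [ 0.5505 -0.1454  0.072 ] xang 180.67891424303727 [-11.   3.  30.]
tcp in seat [0.0108 0.0018 0.0095]
green n 4475 y med 0.001 x [-0.0249  0.039 ] slope deg -4.1 axis z at tcp 0.0279 at 0 0.0287
green ends (top line) [-0.025  -0.0005  0.0405] [0.0397 0.0001 0.037 ]
white/steel n 458 x [0.0313 0.0345 0.0402] z [0.0289 0.0378]
endwall 825 x [0.035  0.0403] y [-0.017   0.0174] z 0.0154
```

The level cell spans from the hood top to the end wall, so it tilted the wrong way. I'll tilt it over the hood's rear wall instead, where the flat end hangs free.

step_arm(
  commands=[
    {"fingers": 1,"dx": 0,"dy": 0,"dz": -0.04,"roll": 0},
    {"fingers": 1,"dx": -0.04,"dy": 0,"dz": -0.04,"roll": 0},
    {"fingers": 1,"dx": -0.093,"dy": 0,"dz": -0.04,"roll": 0},
    {"fingers": 1,"dx": -0.093,"dy": 0,"dz": -0.025,"roll": 0},
    {"fingers": 1,"dx": -0.093,"dy": 0,"dz": -0.018,"roll": 0},
    {"fingers": 1,"dx": -0.093,"dy": 0,"dz": -0.018,"roll": 0},
  ],
)

```text
time: 6.72
tool_pos: [0.6388, -0.1432, 0.0821]
tcp_rot: [0.019, -3.137, -0.002]
wrist_force: [-0.1, 0.2, -0.1]
width: 0.232
grip_force: 25.5
```

```bash
python3 meas.py pics/w6.png
```

```text
6.725 [ 0.6388 -0.1432  0.0821] xang 180.68238263349465 [-0.1  0.2 -0.1]
tcp in seat [-0.0776  0.0007  0.0196]
green n 4423 y med 0.0 x [-0.1141 -0.0498] slope deg -2.8 axis z at tcp 0.0379 at 0 0.0341
green ends (top line) [-1.142e-01  1.000e-04  4.980e-02] [-0.0493 -0.0026  0.0465]
white/steel n 1745 x [-0.0573 -0.0428 -0.0329] z [0.0197 0.0477]
endwall 1294 x [0.0345 0.0398] y [-0.017   0.0172] z 0.0156
```

View pics/w6.png

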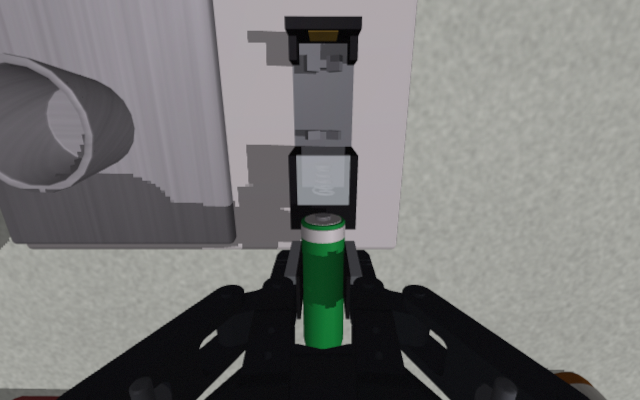

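Run:
```python
from h import *
c=calibration("wrist")
for v in(148,155,205,228):
    p=onz(c,322,v,.082);q=onz(c,322,v,.078);print(v,((p[:2]-[.5612,-.1434])@[-.9999,-.0122]).round(4),((q[:2]-[.5612,-.1434])@[-.9999,-.0122]).round(4))
```

```text
148 -0.0194 -0.0199
155 -0.0229 -0.0235
205 -0.0497 -0.0511
228 -0.0631 -0.0649
```

step_arm(
  commands=[
    {"fingers": 1,"dx": -0.008,"dy": 0,"dz": 0,"roll": 0},
    {"fingers": 1,"dx": -0.008,"dy": 0,"dz": 0.004,"roll": 0},
    {"fingers": 1,"dx": -0.008,"dy": 0,"dz": 0.007,"roll": 0},
    {"fingers": 1,"dx": -0.008,"dy": 0,"dz": 0.01,"roll": 0},
    {"fingers": 1,"dx": -0.008,"dy": 0,"dz": 0.013,"roll": 0},
    {"fingers": 1,"dx": -0.008,"dy": 0,"dz": 0.016,"roll": 0},
    {"fingers": 1,"dx": -0.008,"dy": 0,"dz": 0.016,"roll": 0},
  ],
  squeeze=20,
)

```text
time: 7.65
tool_pos: [0.6506, -0.1437, 0.0695]
tcp_rot: [-0.019, 3.139, -0.001]
wrist_force: [1.9, 0.8, 4.4]
width: 0.237
grip_force: 26.0
```

```bash
python3 meas.py pics/w7.png
```

```text
7.65 [ 0.6506 -0.1437  0.0695] xang 180.70014288322258 [1.9 0.8 4.4]
tcp in seat [-0.0894  0.0014  0.007 ]
green n 4358 y med 0.0006 x [-0.1265 -0.0616] slope deg -1.7 axis z at tcp 0.0253 at 0 0.0227
green ends (top line) [-0.1273 -0.0014  0.0359] [-0.061  -0.0007  0.0345]
white/steel n 813 x [-0.0692 -0.0637 -0.0445] z [0.0198 0.0358]
```

step_arm(
  commands=[
    {"fingers": 1,"dx": 0,"dy": 0,"dz": -0.008,"roll": 0},
    {"fingers": 1,"dx": 0.006,"dy": 0,"dz": -0.008,"roll": 0},
    {"fingers": 1,"dx": 0.006,"dy": 0,"dz": -0.003,"roll": 0},
    {"fingers": 1,"dx": 0.006,"dy": 0,"dz": 0,"roll": 0},
    {"fingers": 1,"dx": 0.006,"dy": 0,"dz": 0.003,"roll": 0},
    {"fingers": 1,"dx": 0.006,"dy": 0,"dz": 0.005,"roll": 0},
    {"fingers": 1,"dx": 0.006,"dy": 0,"dz": 0.005,"roll": 0},
  ],
)

```text
time: 8.57
tool_pos: [0.645, -0.1438, 0.0656]
tcp_rot: [-0.019, 3.138, -0.001]
wrist_force: [3.3, 1.1, 8.7]
width: 0.237
grip_force: 28.8
```

```bash
python3 meas.py pics/w8.png
```

```text
8.575 [ 0.645  -0.1438  0.0656] xang 180.69503728030327 [3.3 1.1 8.7]
tcp in seat [-0.0838  0.0014  0.0031]
green n 3295 y med 0.0007 x [-0.1229 -0.0559] slope deg 14.8 axis z at tcp 0.0238 at 0 0.046
green ends (top line) [-0.1245 -0.0021  0.0225] [-0.0545  0.0011  0.0223]
white/steel n 1301 x [-0.0673 -0.0448 -0.0389] z [0.0196 0.0421]
endwall 591 x [0.0343 0.0354] y [-0.0169  0.0171] z 0.0121
```

step_arm(
  commands=[
    {"fingers": 1,"dx": 0,"dy": 0,"dz": 0.002,"roll": 0},
    {"fingers": 1,"dx": 0,"dy": 0,"dz": 0.004,"roll": 0},
    {"fingers": 1,"dx": 0,"dy": 0,"dz": 0.006,"roll": 0},
    {"fingers": 1,"dx": 0,"dy": 0,"dz": 0.006,"roll": 0},
  ],
)

```text
time: 9.12
tool_pos: [0.6453, -0.1438, 0.06]
tcp_rot: [-0.019, 3.137, -0.001]
wrist_force: [2.6, 0.3, 10.7]
width: 0.238
grip_force: 31.1
```

```bash
python3 meas.py pics/w9.png
```

```text
9.125 [ 0.6453 -0.1438  0.06  ] xang 180.69891404479125 [ 2.6  0.3 10.7]
tcp in seat [-0.0841  0.0015 -0.0025]
green n 2541 y med 0.0007 x [-0.1218 -0.0562] slope deg 22.0 axis z at tcp 0.0195 at 0 0.0536
green ends (top line) [-0.1241  0.0002  0.0126] [-0.055   0.0012  0.0241]
white/steel n 1145 x [-0.0685 -0.0439 -0.0392] z [0.0196 0.0403]
endwall 127 x [0.0341 0.0351] y [-0.0164  0.0165] z 0.009
```

View pics/w9.png

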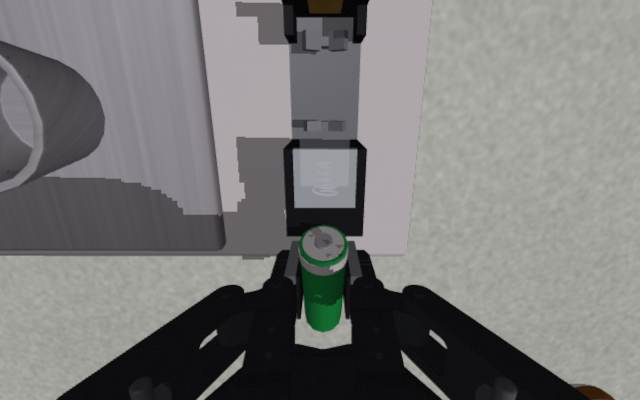

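```bash
cat >> meas.py <<'E'
print("profile",[(round(b*1e3),round(float(np.percentile(S[k2,2],90)*1e3),1)) for b in np.arange(T[0]-.045,T[0]+.04,.006) for k2 in[g&(abs(S[:,0]-b)<.003)&(abs(S[:,1]-T[1])<.006)] if k2.sum()>8])
E
python3 meas.py
```

```text
9.175 [ 0.6453 -0.1438  0.0599] xang 180.69693482588667 [ 3.2  1.7 10. ]
tcp in seat [-0.0841  0.0015 -0.0026]
green n 2545 y med 0.0007 x [-0.1221 -0.0562] slope deg 22.0 axis z at tcp 0.0195 at 0 0.0535
green ends (top line) [-0.1235  0.0018  0.0132] [-0.055   0.0003  0.0241]
white/steel n 1151 x [-0.0685 -0.044  -0.0392] z [0.0197 0.0402]
endwall 120 x [0.0341 0.0351] y [-0.0161  0.0169] z 0.009
profile [(-123, 14.3), (-117, 17.0), (-111, 19.8), (-105, 22.9), (-99, 25.6), (-93, 28.7), (-87, 31.4), (-81, 34.2), (-75, 37.3), (-69, 38.5), (-63, 41.6), (-57, 25.3)]
```

step_arm(
  commands=[
    {"fingers": 1,"dx": 0,"dy": 0,"dz": 0.002,"roll": 0},
    {"fingers": 1,"dx": 0,"dy": 0,"dz": 0.0035,"roll": 0},
    {"fingers": 1,"dx": 0,"dy": 0,"dz": 0.0035,"roll": 0},
  ],
)

```text
time: 9.6
tool_pos: [0.6452, -0.1439, 0.0566]
tcp_rot: [-0.019, 3.137, -0.001]
wrist_force: [1.1, 1.1, 11.8]
width: 0.234
grip_force: 32.9
```

```bash
python3 meas.py
```

```text
9.6 [ 0.6452 -0.1439  0.0566] xang 180.69971047902877 [ 1.1  1.1 11.8]
tcp in seat [-0.084   0.0015 -0.0059]
green n 2078 y med 0.0008 x [-0.1207 -0.0563] slope deg 25.9 axis z at tcp 0.0168 at 0 0.0576
green ends (top line) [-0.1227 -0.0009  0.006 ] [-0.0554  0.0008  0.0249]
white/steel n 1907 x [-0.0673 -0.0467 -0.0391] z [0.0197 0.0394]
endwall 5 x [0.0342 0.0343] y [-0.0052  0.0052] z 0.0082
profile [(-123, 8.0), (-117, 11.3), (-111, 15.1), (-105, 18.6), (-99, 22.3), (-93, 26.2), (-87, 29.4), (-81, 33.3), (-75, 36.2), (-69, 41.0), (-63, 41.0), (-57, 25.6)]
```

step_arm(
  commands=[
    {"fingers": 1,"dx": 0,"dy": 0,"dz": -0.045,"roll": 0},
    {"fingers": 1,"dx": 0.04,"dy": 0.0007,"dz": -0.05,"roll": 0},
    {"fingers": 1,"dx": 0.09,"dy": 0.0007,"dz": -0.05,"roll": 0},
    {"fingers": 1,"dx": 0.104,"dy": 0.0007,"dz": -0.05,"roll": 0},
    {"fingers": 1,"dx": 0.104,"dy": 0.0007,"dz": -0.03,"roll": 0},
    {"fingers": 1,"dx": 0.104,"dy": 0.0007,"dz": -0.018,"roll": 0},
    {"fingers": 1,"dx": 0.104,"dy": 0.0007,"dz": -0.018,"roll": 0},
  ],
  squeeze=25,
)

```text
time: 10.52
tool_pos: [0.538, -0.1437, 0.0699]
tcp_rot: [0.019, -3.138, -0.002]
wrist_force: [0.1, 0.5, -0.7]
width: 0.232
grip_force: 31.6
```

```bash
python3 meas.py
```

```text
10.525 [ 0.538  -0.1437  0.0699] xang 180.70519478308293 [ 0.1  0.5 -0.7]
tcp in seat [ 0.0232 -0.      0.0074]
green n 2222 y med -0.0007 x [-0.0149  0.0504] slope deg 25.6 axis z at tcp 0.0302 at 0 0.0191
green ends (top line) [-0.0172  0.0009  0.0198] [ 0.0514 -0.0007  0.0374]
white/steel n 769 x [0.0389 0.0453 0.0507] z [0.0385 0.0528]
endwall 665 x [0.0295 0.0404] y [-0.0209  0.0203] z 0.0153
profile [(-16, 21.9), (-10, 25.6), (-4, 28.9), (2, 32.4), (8, 36.0), (14, 39.5), (20, 42.9), (26, 46.5), (32, 49.3), (38, 54.1), (44, 54.3), (50, 39.1)]
```

step_arm(
  commands=[
    {"fingers": 1,"dx": -0.004,"dy": 0,"dz": 0.004,"roll": 0},
    {"fingers": 1,"dx": -0.0052,"dy": 0,"dz": 0.0054,"roll": 0},
    {"fingers": 1,"dx": -0.0052,"dy": 0,"dz": 0.0054,"roll": 0},
    {"fingers": 1,"dx": -0.0077,"dy": 0,"dz": 0.007,"roll": 0},
    {"fingers": 1,"dx": -0.0102,"dy": 0,"dz": 0.009,"roll": 0},
    {"fingers": 1,"dx": -0.0102,"dy": 0,"dz": 0.009,"roll": 0},
  ],
)

```text
time: 11.32
tool_pos: [0.5501, -0.144, 0.0627]
tcp_rot: [-0.019, 3.141, -0.0]
wrist_force: [-0.0, -0.4, -1.9]
width: 0.238
grip_force: 31.6
```

```bash
python3 meas.py pics/w10.png
```

```text
11.325 [ 0.5501 -0.144   0.0627] xang 180.7055593309527 [-0.  -0.4 -1.9]
tcp in seat [0.0111 0.0005 0.0002]
green n 2113 y med -0.0002 x [-0.0238  0.0388] slope deg 25.3 axis z at tcp 0.0232 at 0 0.0179
green ends (top line) [-0.023   0.0025  0.0158] [ 0.0395 -0.0002  0.0302]
white/steel n 808 x [0.0272 0.0336 0.0387] z [0.0314 0.0455]
endwall 1087 x [0.0352 0.0404] y [-0.017   0.0173] z 0.0156
profile [(-22, 18.5), (-16, 21.7), (-10, 24.9), (-4, 28.6), (2, 32.0), (8, 35.7), (14, 39.0), (20, 42.1), (26, 47.1), (32, 46.8), (38, 31.6)]
```

View pics/w10.png

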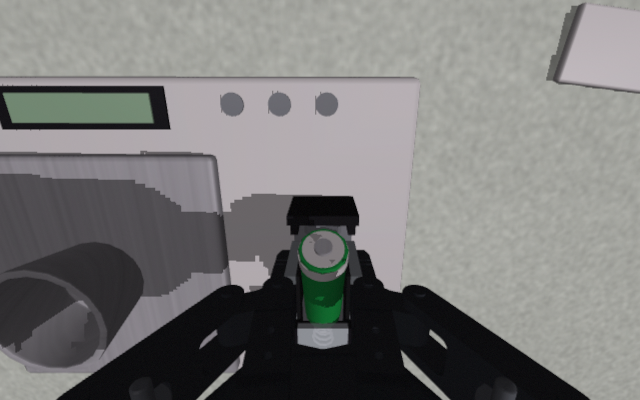

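step_arm(
  commands=[
    {"fingers": 1,"dx": 0.001,"dy": 0,"dz": 0.002,"roll": 0},
    {"fingers": 1,"dx": 0.001,"dy": 0,"dz": 0.0045,"roll": 0},
    {"fingers": 1,"dx": 0.001,"dy": 0,"dz": 0.0065,"roll": 0},
    {"fingers": 1,"dx": 0,"dy": 0,"dz": 0.0075,"roll": 0},
    {"fingers": 1,"dx": 0,"dy": 0,"dz": 0.0075,"roll": 0},
  ],
)

```text
time: 12.0
tool_pos: [0.5506, -0.1442, 0.0558]
tcp_rot: [-0.019, 3.139, -0.001]
wrist_force: [1.5, -0.4, 2.5]
width: 0.237
grip_force: 31.9
```

```bash
python3 meas.py
```

```text
12.0 [ 0.5506 -0.1442  0.0558] xang 180.70020220247508 [ 1.5 -0.4  2.5]
tcp in seat [ 0.0106  0.0007 -0.0067]
green n 2262 y med -0.0001 x [-0.0273  0.0382] slope deg 25.0 axis z at tcp 0.0162 at 0 0.0113
green ends (top line) [-0.0285 -0.0012  0.0071] [ 0.0392 -0.0001  0.0234]
white/steel n 770 x [0.0261 0.0331 0.0384] z [0.024  0.0382]
endwall 1160 x [0.0353 0.0404] y [-0.017   0.0172] z 0.0155
profile [(-28, 8.6), (-22, 11.5), (-16, 15.1), (-10, 18.6), (-4, 22.0), (2, 25.2), (8, 28.6), (14, 32.1), (20, 35.1), (26, 39.4), (32, 39.9), (38, 24.1)]
```

step_arm(
  commands=[
    {"fingers": 1,"dx": -0.002,"dy": 0.0003,"dz": 0,"roll": 0},
    {"fingers": 1,"dx": -0.004,"dy": 0.0003,"dz": 0,"roll": 0},
    {"fingers": 1,"dx": -0.006,"dy": 0.0003,"dz": 0.0,"roll": 0},
    {"fingers": 1,"dx": -0.0075,"dy": 0.0003,"dz": 0.0,"roll": 0},
    {"fingers": 1,"dx": -0.0075,"dy": 0.0003,"dz": 0.0,"roll": 0},
  ],
)

```text
time: 12.68
tool_pos: [0.5561, -0.1433, 0.0543]
tcp_rot: [0.019, -3.139, -0.001]
wrist_force: [-3.4, 0.0, 0.5]
width: 0.237
grip_force: 31.9
```

```bash
python3 meas.py
```

```text
12.675 [ 0.5561 -0.1433  0.0543] xang 180.70534818760078 [-3.4  0.   0.5]
tcp in seat [ 0.0051 -0.0002 -0.0082]
green n 2173 y med -0.0009 x [-0.031   0.0326] slope deg 26.7 axis z at tcp 0.0151 at 0 0.0125
green ends (top line) [-0.0316 -0.0037  0.0059] [ 0.0335 -0.0018  0.022 ]
white/steel n 818 x [0.0209 0.0273 0.0327] z [0.0228 0.0371]
endwall 1242 x [0.0352 0.0403] y [-0.017   0.0174] z 0.0156
profile [(-34, 6.2), (-28, 9.8), (-22, 13.5), (-16, 17.0), (-10, 20.2), (-4, 23.7), (2, 27.4), (8, 30.9), (14, 33.7), (20, 38.3), (26, 38.5), (32, 23.5)]
```

step_arm(
  commands=[
    {"fingers": 1,"dx": -0.002,"dy": -0.0003,"dz": 0.0,"roll": 0},
    {"fingers": 1,"dx": -0.002,"dy": -0.0003,"dz": 0.002,"roll": 0},
    {"fingers": 1,"dx": -0.002,"dy": -0.0003,"dz": 0.004,"roll": 0},
    {"fingers": 1,"dx": -0.002,"dy": -0.0003,"dz": 0.006,"roll": 0},
    {"fingers": 1,"dx": -0.002,"dy": -0.0003,"dz": 0.0075,"roll": 0},
    {"fingers": 1,"dx": -0.002,"dy": -0.0003,"dz": 0.0075,"roll": 0},
  ],
)

```text
time: 13.48
tool_pos: [0.5599, -0.1441, 0.05]
tcp_rot: [-0.019, 3.14, -0.001]
wrist_force: [-8.8, 1.4, 13.7]
width: 0.232
grip_force: 32.9
```

```bash
python3 meas.py pics/w11.png
```

```text
13.475 [ 0.5599 -0.1441  0.05  ] xang 180.70916423728792 [-8.8  1.4 13.7]
tcp in seat [ 0.0013  0.0007 -0.0125]
green n 2245 y med -0.0 x [-0.0347  0.029 ] slope deg 25.3 axis z at tcp 0.0109 at 0 0.0103
green ends (top line) [-0.0339 -0.0028  0.0034] [ 0.0302 -0.      0.0174]
white/steel n 747 x [0.017  0.0239 0.0292] z [0.0185 0.0325]
endwall 1377 x [0.0348 0.0403] y [-0.017   0.0172] z 0.0156
profile [(-32, 6.5), (-26, 9.7), (-20, 13.0), (-14, 16.4), (-8, 19.8), (-2, 22.9), (4, 26.3), (10, 29.2), (16, 33.5), (22, 34.0), (28, 18.4)]
```

step_arm(
  commands=[
    {"fingers": 1,"dx": 0.002,"dy": 0,"dz": 0.001,"roll": 0},
    {"fingers": 1,"dx": 0.002,"dy": 0,"dz": 0.003,"roll": 0},
    {"fingers": 1,"dx": 0.002,"dy": 0,"dz": 0.0045,"roll": 0},
    {"fingers": 1,"dx": 0.002,"dy": 0,"dz": 0.0045,"roll": 0},
    {"fingers": 1,"dx": 0.002,"dy": 0,"dz": 0.0045,"roll": 0},
  ],
  squeeze=20,
)

```text
time: 14.15
tool_pos: [0.5598, -0.1444, 0.0474]
tcp_rot: [-0.019, 3.136, -0.002]
wrist_force: [-9.2, 1.7, 21.7]
width: 0.238
grip_force: 33.3
```

```bash
python3 meas.py pics/w12.png
```

```text
14.15 [ 0.5598 -0.1444  0.0474] xang 180.6981165626557 [-9.2  1.7 21.7]
tcp in seat [ 0.0015  0.001  -0.0151]
green n 2547 y med 0.0002 x [-0.0345  0.0297] slope deg 23.4 axis z at tcp 0.0092 at 0 0.0085
green ends (top line) [-0.0339 -0.0025  0.0037] [0.0312 0.0011 0.0142]
white/steel n 192 x [0.0167 0.0201 0.0266] z [0.0233 0.0316]
endwall 1618 x [0.0292 0.0403] y [-0.0169  0.0171] z 0.0157
profile [(-32, 6.4), (-26, 9.2), (-20, 12.1), (-14, 14.9), (-8, 18.0), (-2, 20.8), (4, 23.6), (10, 26.5), (16, 28.0), (22, 31.1), (28, 15.4)]
```

step_arm(
  commands=[
    {"fingers": 1,"dx": 0.001,"dy": 0.0005,"dz": 0.002,"roll": 0},
    {"fingers": 1,"dx": 0.001,"dy": 0.0005,"dz": 0.004,"roll": 0},
    {"fingers": 1,"dx": 0.001,"dy": 0.0005,"dz": 0.005,"roll": 0},
    {"fingers": 1,"dx": 0.001,"dy": 0.0005,"dz": 0.005,"roll": 0},
  ],
)

```text
time: 14.7
tool_pos: [0.5597, -0.1443, 0.0452]
tcp_rot: [-0.019, 3.135, -0.003]
wrist_force: [-12.6, 3.7, 36.2]
width: 0.234
grip_force: 42.6
```

```bash
python3 meas.py pics/w13.png
```

```text
14.7 [ 0.5597 -0.1443  0.0452] xang 180.70556322459225 [-12.6   3.7  36.2]
tcp in seat [ 0.0015  0.0009 -0.0173]
green n 2881 y med 0.0001 x [-0.0344  0.0306] slope deg 20.5 axis z at tcp 0.0078 at 0 0.0073
green ends (top line) [-0.0344 -0.0026  0.0037] [ 0.0321 -0.0012  0.0116]
white/steel n 252 x [0.0181 0.0215 0.0284] z [0.0206 0.0292]
endwall 1797 x [0.0294 0.0403] y [-0.017   0.0172] z 0.0155
profile [(-32, 6.8), (-26, 9.1), (-20, 11.6), (-14, 14.3), (-8, 16.8), (-2, 19.1), (4, 21.6), (10, 24.1), (16, 25.8), (22, 28.9), (28, 27.3), (34, 11.6)]
```

View pics/w13.png

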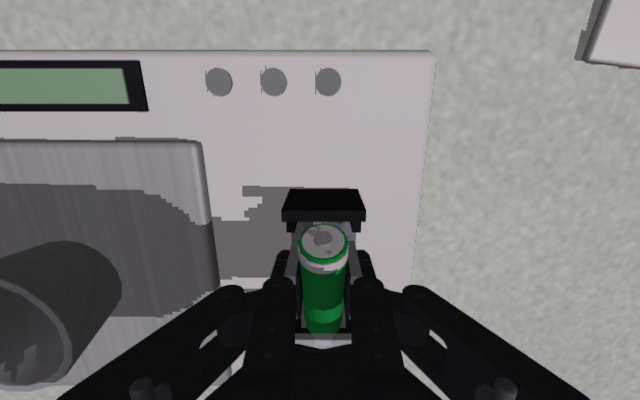

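step_arm(
  commands=[
    {"fingers": 1,"dx": 0,"dy": 0,"dz": -0.003,"roll": 0},
    {"fingers": 1,"dx": 0,"dy": 0,"dz": -0.0055,"roll": 0},
    {"fingers": 1,"dx": 0,"dy": 0,"dz": -0.0055,"roll": 0},
  ],
)

```text
time: 15.12
tool_pos: [0.5592, -0.1442, 0.0458]
tcp_rot: [-0.019, 3.135, -0.003]
wrist_force: [0.6, 0.3, 8.8]
width: 0.237
grip_force: 32.2
```

```bash
python3 meas.py
```

```text
15.125 [ 0.5592 -0.1442  0.0458] xang 180.69221895260864 [0.6 0.3 8.8]
tcp in seat [ 0.002   0.0007 -0.0167]
green n 2856 y med -0.0001 x [-0.0338  0.0309] slope deg 21.1 axis z at tcp 0.0085 at 0 0.0077
green ends (top line) [-0.0342 -0.0027  0.004 ] [ 0.0325 -0.0009  0.012 ]
white/steel n 236 x [0.0184 0.0219 0.0286] z [0.0211 0.0298]
endwall 1767 x [0.03   0.0403] y [-0.0169  0.0172] z 0.0156
profile [(-31, 7.2), (-25, 9.5), (-19, 12.2), (-13, 14.6), (-7, 17.2), (-1, 19.7), (5, 22.2), (11, 24.7), (17, 26.3), (23, 29.6), (29, 27.5), (35, 12.3)]
```

step_arm(
  commands=[
    {"fingers": 1,"dx": 0.002,"dy": 0,"dz": 0,"roll": 0},
    {"fingers": 1,"dx": 0.002,"dy": 0,"dz": 0,"roll": 0},
    {"fingers": 0.3,"dx": 0.002,"dy": 0,"dz": 0,"roll": 0},
    {"fingers": 0.1,"dx": 0.002,"dy": 0,"dz": 0,"roll": 0},
    {"fingers": 0.1,"dx": 0.002,"dy": 0,"dz": -0.005,"roll": 0},
    {"fingers": 0.1,"dx": 0.002,"dy": 0,"dz": -0.03,"roll": 0},
    {"fingers": 0.1,"dx": 0.002,"dy": 0,"dz": -0.06,"roll": 0},
    {"fingers": 0.1,"dx": 0.002,"dy": 0,"dz": -0.07,"roll": 0},
  ],
)

```text
time: 16.18
tool_pos: [0.5545, -0.1436, 0.115]
tcp_rot: [-0.019, 3.14, -0.001]
wrist_force: [0.4, -0.4, 0.7]
width: 0.45
grip_force: 0.0
```

```bash
python3 meas.py pics/w14.png
```

```text
16.175 [ 0.5545 -0.1436  0.115 ] xang 180.6991767653451 [ 0.4 -0.4  0.7]
tcp in seat [0.0067 0.0001 0.0525]
green n 1522 y med -0.0 x [-0.0293  0.0298] slope deg 22.2 axis z at tcp 0.011 at 0 0.0082
green ends (top line) [-0.0278 -0.003   0.0071] [ 0.026   0.0001 -0.0147]
white/steel n 58 x [0.0218 0.0231 0.0247] z [0.0263 0.0308]
endwall 625 x [0.0312 0.0401] y [-0.0169  0.0174] z 0.0156
profile [(-26, 9.8), (-20, 12.1), (-14, 14.5), (-8, 17.1), (-2, 19.6), (4, 22.2), (10, 24.5), (16, 27.1), (22, 30.0), (28, 30.5)]
```

step_arm(
  commands=[
    {"fingers": 1,"dx": 0.012,"dy": 0,"dz": 0,"roll": 0},
    {"fingers": 1,"dx": 0.012,"dy": 0,"dz": 0,"roll": 0},
    {"fingers": 1,"dx": 0.012,"dy": 0,"dz": 0,"roll": 0},
    {"fingers": 1,"dx": 0.012,"dy": 0,"dz": 0.01,"roll": 0},
    {"fingers": 1,"dx": 0.012,"dy": 0,"dz": 0.018,"roll": 0},
    {"fingers": 1,"dx": 0.012,"dy": 0,"dz": 0.023,"roll": 0},
    {"fingers": 1,"dx": 0.012,"dy": 0,"dz": 0.027,"roll": 0},
    {"fingers": 1,"dx": 0.012,"dy": 0,"dz": 0.03,"roll": 0},
  ],
)

```text
time: 17.23
tool_pos: [0.5421, -0.1436, 0.0836]
tcp_rot: [0.019, -3.141, 0.0]
wrist_force: [-1.3, -0.2, 2.9]
width: 0.001
grip_force: 1.1
```

```bash
python3 meas.py
```

```text
17.225 [ 0.5421 -0.1436  0.0836] xang 180.70347871110863 [-1.3 -0.2  2.9]
tcp in seat [0.0191 0.     0.0211]
green n 221 y med 0.0008 x [0.0171 0.0351] slope deg -6.3 axis z at tcp 0.0135 at 0 0.0156
green ends (top line) [0.028  0.0025 0.022 ] [0.0309 0.0036 0.023 ]
endwall 1052 x [0.0289 0.0403] y [-0.017   0.0172] z 0.0156
profile [(28, 23.3)]
```

step_arm(
  commands=[
    {"fingers": 1,"dx": 0,"dy": 0,"dz": 0.003,"roll": 0},
    {"fingers": 1,"dx": 0,"dy": 0,"dz": 0.006,"roll": 0},
    {"fingers": 1,"dx": 0,"dy": 0,"dz": 0.009,"roll": 0},
    {"fingers": 1,"dx": 0,"dy": 0,"dz": 0.011,"roll": 0},
    {"fingers": 1,"dx": 0,"dy": 0,"dz": 0.013,"roll": 0},
    {"fingers": 1,"dx": 0,"dy": 0,"dz": 0.013,"roll": 0},
  ],
)

```text
time: 18.02
tool_pos: [0.5413, -0.1437, 0.0726]
tcp_rot: [0.019, -3.14, 0.0]
wrist_force: [-8.6, 0.3, 17.4]
width: -0.002
grip_force: 8.6
```

```bash
python3 meas.py | head -4
```

```text
18.025 [ 0.5413 -0.1437  0.0726] xang 180.71106071038838 [-8.6  0.3 17.4]
tcp in seat [0.0199 0.0001 0.0101]
green n 189 y med -0.0002 x [-0.0268  0.0355] slope deg 2.5 axis z at tcp 0.0089 at 0 0.008
green ends (top line) [-0.0273 -0.0026  0.0108] [0.0357 0.0019 0.0168]
```

step_arm(
  commands=[
    {"fingers": 1,"dx": -0.005,"dy": 0,"dz": -0.03,"roll": 0},
    {"fingers": 1,"dx": -0.01,"dy": 0,"dz": -0.08,"roll": 0},
    {"fingers": 1,"dx": -0.03,"dy": 0,"dz": -0.11,"roll": 0},
    {"fingers": 1,"dx": -0.03,"dy": 0,"dz": -0.11,"roll": 0},
  ],
)

```text
time: 18.58
tool_pos: [0.5755, -0.1439, 0.1841]
tcp_rot: [-0.02, 3.134, -0.003]
wrist_force: [-0.3, 0.0, -0.4]
width: 0.001
grip_force: 0.0
```

```bash
sed -i 's/abs(S\[:,0\]-T\[0\])<.05)/abs(S[:,0])<.05)/; s/(abs(S\[:,1\]-T\[1\])<.012)&(abs/(abs(S[:,1])<.014)\&(abs/' meas.py; sed -i 's/np.arange(T\[0\]-.045,T\[0\]+.04,.006)/np.arange(-.042,.043,.006)/' meas.py; python3 meas.py; sleep 0; python3 meas.py | tail -1
```

```text
18.575 [ 0.5755 -0.1439  0.1841] xang 180.7226720066797 [-0.3  0.  -0.4]
tcp in seat [-0.0143  0.0006  0.1216]
green n 1185 y med 0.0 x [-0.0232  0.0331] slope deg -0.6 axis z at tcp 0.0011 at 0 0.0009
green ends (top line) [-0.0228  0.0028  0.0105] [ 0.0333 -0.0026  0.0061]
endwall 420 x [0.0258 0.0399] y [-0.0169  0.0171] z 0.0152
profile [(-24, 12.4), (-18, 12.0), (-12, 12.2), (-6, 12.1), (0, 12.1), (6, 11.9), (12, 12.2), (18, 11.9), (24, 12.2), (30, 11.8), (36, 10.8)]
profile [(-24, 11.8), (-18, 11.9), (-12, 11.8), (-6, 12.1), (0, 12.1), (6, 12.1), (12, 12.2), (18, 12.0), (24, 12.5), (30, 11.3), (36, 7.8)]
```

```bash
python3 -c "
from workcell import finish_job
print(finish_job())"
```

```text
the job is handed in; nothing more can be done
None
```

The green cell is fitted and the job is handed in: the last look showed it level, centred and fully home, with the gripper clear of it, after about 18.6 s of the 42 s allowed; the handing-in call gave no verdict.

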